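# Load the tin lane: roll the tin label-up, then hold the spring pusher back at the par clip

## Task

I am about to restock the spring-fed tin lane. Roll the tin that lies on the cork trivet, without lifting it off the cork, until the red stripe on its label faces straight up, and leave it lying there; then draw the lane's black spring pusher back until its front face is level with the white line on the red clip, and finish while still holding it there, so that I can drop the tin into the gap. Leave the tin already in the lane, the canister, the green bowl and the ladle where they are.

Things in the scene. Friction and masses are not known exactly. Their poses are not given: they have to be found in the camera images.
- tin: Food tin to turn, lying on the cork: cylinder 54 mm dia, 68 mm long, about 0.17 kg, navy with steel end seams; a cream label covers a quarter of its side, a 4 mm red stripe runs lengthwise along the label's middle. Starts with the stripe about 80 degrees off straight up. Origin: the tin's centre, 27 mm over the cork; x axis: the tin's axis; z axis: out through the stripe.
- trivet: Round cork trivet, 220 mm in diameter, 10 mm thick, fast on the shelf; origin at the centre of its underside, on the work surface. The tin starts near its middle, where there is room to roll 60 mm towards the side away from the stripe.
- lane: Spring-fed shelf lane for lying tins, fixed: pale grey channel 340 mm long, 82 wide (74 inside), walls 45 mm high, floor 6 mm thick, clear front stop 46 mm high. Origin: centre of its underside; +x runs to the front stop (inner face at x = 165 mm), the open loading end is nearest the robot. Black ticks on the walls are one tin (54 mm) apart.
- pusher (a joint): Travel of the pusher along the lane in m: 0 with its front face against the front stop, growing as it is drawn back along the lane's -x to a dead stop at 0.265. A spring always pushes it forward with 6 N at 0, rising to 9 N at 0.2. It starts at about 0.054, pressing on the tin in the lane.
- pusher_grip (a point): Middle of the top edge (orange strip) of the pusher's paddle, 100 mm above the work surface. The paddle is an upright black plate across the lane, 8 mm thick along the lane's x; its top 33 mm are 50 mm wide and stand free: the tin before it is 60 mm high, the spring drum behind it 40 mm. Pinch it from above, one finger before and one behind, or hook it from its front.
- pusher_face (a point): Point on the middle of the paddle's front face (the face towards the front stop), 68 mm above the work surface and 4 mm ahead of the paddle's mid-plane.
- par_clip: Red par-level clip 14 mm long on top of the lane's +y wall, standing 5 mm above it. Origin: the wall's top (45 mm above the work surface), under the white line across the clip's middle; x axis parallel to the lane's x. The pusher's front face must come level with this line along x: a joint value between 0.135 and 0.21, different each time.
- lane_tin: A like tin lying across the lane at the front stop, its stripe up: leave it. Origin at its centre, its x axis lies across the lane.
- canister: Bystander: closed pale tin canister 103 mm in diameter, 163 mm high, with a push-button lid; origin at the centre of its underside.
- bowl: Bystander: small green ceramic bowl, 124 mm in diameter, 55 mm high; origin at the centre of its underside.
- ladle: Bystander: stainless ladle, cup 86 mm in diameter, handle lying 290 mm along its +y axis; origin under the cup's centre.

How it is judged:
By the outcome, as a careful person would: the job done as asked, in the order asked, and still so for the second after the job is handed in, while the arm keeps its last pose, push and grip.
It also fails if it takes over 59 s, if anything falls off the work surface, if the arm or the gripper's body presses on something with over 40 N, if the wrist force passes 120 N, or if a joint passes its speed limit or range.

## Robot

A 6-joint arm with a two-finger parallel gripper is mounted at the origin on the work surface. World frame = base frame: x ahead of the robot, y to its left, z up, the work surface at z = 0. Lengths are in m, angles in degrees, forces in N, time in s.
With the tool pointing down it reaches from about 0.35 to 0.875 m from the base axis. Payload 4.2 kg.
Tool frame: the origin (TCP) lies midway between the tips of the shut fingers; the grasp point (between the pads) lies 19 mm behind it; z points along the fingers, x is the direction in which the jaws open and shut, and the axes are right-handed (so a half turn about z gives the same grasp; the last joint's range is limited). The gripper opens to 87 mm and grips with 3 to 60 N. Pads are 19 mm wide; open, the fingers measure 117 mm over their backs; the gripper's body (75 mm by 190 mm) begins 51 mm behind the grasp point.
Start: joints at [87.067, 22.042, 0.453, 0, -68.411, -14.817], TCP at [0.191, 0.595, 0.223] pointing down, gripper open.
Joint ranges: [-179.83, 179.83], [-69.29, 118.12], [-61.27, 80.66], [-181.25, 117.63], [-171.15, -9.14], [-177.46, 177.46]. Speed limits (degrees/s): [159.86, 159.86, 180, 180, 180, 180].

## Interface

Orientations are given as a 3x3 rotation matrix whose columns are the frame's x, y, z axes.
In Python, from station import sense, capture, finish_job, find_in gives the robot as it stands.
- The arm moves only by the shell command python3 -m creep 'ROWS'. ROWS is JSON, a list of rows, each a list of 7 numbers: the shift along the tool's x, y, z in mm, then the turn, a rotation vector about the tool's x, y, z in degrees, then the opening, from 0 (shut) to 1 (fully open). A call has exactly 10 rows; each row shifts and turns the commanded pose from where the row before left it, along the tool's axes as they then stand; what a row does not reach is not made up. A row lasts 1/8 s, in which the tool goes at most 62.5 mm and 10.7 degrees, less where a joint would pass 70% of its speed; a pose out of reach is approached as far as the arm can. A call with a gripper value outside its range is refused whole. The fingers move at their own pace and stop on an object; the grip force is fixed at half the most. Time passes only in rows, so rows that do not move let the fingers close, or fill a call up. It gives the time, the measured TCP pose, the force and the opening at its end, in the units of the state.
- sense(): the state, without advancing time (a new reading comes with each control period).
- capture(name): name is "side" or "top"; returns a dict with "color" (384x512x3 uint8, blue, green, red), "vertical_fov" (degrees; the focal length in pixels is half the picture's height over the tangent of half this angle, whatever the lens; pixels are square), "cx", "cy" (the principal point, pixels), "k1" (the pictures are not rectified: a ray, as slopes to the right and down, at radius r is drawn at 1 + k1 r^2 times it, then the intrinsics apply), "R" (3x3) and "t" (3): a world point X has camera coordinates R X + t. Camera axes: x right, y down, z forward; pixel columns grow to the right and rows downward; lengths in m; the calibration is good to about 2 mm. A picture is of the moment at which its call begins. There is no depth.
- finish_job(): hands the job in, once; it reports no verdict.
Trained networks look in the newest picture that a camera, given by its name, has taken for a name from the list of things; names that differ only in an ending like _2 or _b are one class to them, and where a whole thing is asked for, a point or a joint stands for the part that bears it (a point fixed in the world has none). Each returns a list of dicts, best first, with "p" (0 to 1); they miss things now and then, are a little off and sometimes report something else, mostly with a low value. They report only what shows in the picture. A call takes as long as a camera call.
- find_in(camera, name): "xy" ([column, row] in pixels, amid what is visible of it).
The state is a dict: "time_s": time; "joints": joint angles; "joint_velocities": joint speeds; "effort": joint torques, N m; "tcp_pos": TCP position; "ee_rot": TCP orientation; "wrist_force": force on the tool from outside, world axes, zero at the start; "moment": the same for the moment, N m; "gripper_width": opening from 0.0 (shut) to 1.0 (fully open).
Only numpy, scipy, OpenCV 4.12 (cv2) and the standard library are available. Lean on these libraries where they do the work, as an engineer would, in place of code of your own. Each camera call takes 0.05 s, during which the arm holds its last target. There are 200 camera calls.

## Working session

There is one attempt and no reset: what is moved stays moved. The work goes in short steps, Python scripts to look and compute and a shell command to move; the robot and the scene stay as the last step left them, time stands still between calls to the robot, and variables do not carry over. Pictures are saved under pics/ and viewed, about 8 in all and at most 12, crops included, and the job is handed in when it is done.

```bash
mkdir -p pics; cat > h.py <<'E'
import numpy as np, cv2
from station import sense, capture, finish_job, find_in
def K(c):
    f=c["color"].shape[0]/2/np.tan(np.radians(c["vertical_fov"]/2)); return f
def ray(c,uv):
    f=K(c); d=np.array([(uv[0]-c["cx"])/f,(uv[1]-c["cy"])/f]); s=d.copy()
    for _ in range(20): s=d/(1+c["k1"]*(s@s))
    R=np.array(c["R"]);t=np.array(c["t"])
    return -R.T@t, R.T@np.array([s[0],s[1],1.])
def onz(c,uv,z):
    o,d=ray(c,uv); return o+d*(z-o[2])/d[2]
def proj(c,X):
    p=np.array(c["R"])@np.array(X)+np.array(c["t"]); s=p[:2]/p[2]; s=s*(1+c["k1"]*(s@s)); return s*K(c)+[c["cx"],c["cy"]]
def tri(c1,u1,c2,u2):
    o1,d1=ray(c1,u1);o2,d2=ray(c2,u2);A=np.array([d1,-d2]).T
    s=np.linalg.lstsq(A,o2-o1,rcond=None)[0];a=o1+s[0]*d1;b=o2+s[1]*d2
    return (a+b)/2,np.linalg.norm(a-b)
E
python3 - <<'E'
from h import *
np.set_printoptions(precision=3,suppress=True)
H=dict(tin=.037,trivet=.01,lane=.02,pusher_grip=.1,pusher_face=.068,par_clip=.05,lane_tin=.06,canister=.163,bowl=.05,ladle=.03)
C={}
for n in("side","top"):
    c=C[n]=capture(n); cv2.imwrite(f"pics/{n}0.png",c["color"]); print(n,"cam at",ray(c,(256,192))[0])
    for k in H:
        for r in find_in(n,k)[:2]: print(n,k,np.array(r["xy"]),round(r["p"],2),onz(c,r["xy"],H[k]))
s=sense();print(s["tcp_pos"],np.array(s["ee_rot"]),s["time_s"])
cv2.imwrite("pics/both0.png",cv2.resize(np.hstack([C["side"]["color"],C["top"]["color"]]),(800,300)))
E
```

```text
side cam at [0.361 0.681 0.942]
side tin [282.3 196.1] 0.63 [ 0.473 -0.215  0.037]
side trivet [270.7 211.7] 0.66 [ 0.498 -0.177  0.01 ]
side lane [243.9 323.5] 0.63 [0.499 0.174 0.02 ]
side pusher_grip [199.4 302.7] 0.58 [0.588 0.187 0.1  ]
side pusher_face [191.1 303.2] 0.74 [0.614 0.173 0.068]
side pusher_face [174.9 296.5] 0.34 [0.654 0.164 0.068]
side par_clip [220.  327.9] 0.42 [0.542 0.21  0.05 ]
side lane_tin [173.8 296.9] 0.8 [0.659 0.16  0.06 ]
side canister [256.3 115.9] 0.94 [ 0.578 -0.397  0.163]
side bowl [300.6 132.2] 0.7 [ 0.456 -0.491  0.05 ]
side ladle [291.6 109.5] 0.69 [ 0.503 -0.638  0.03 ]
side ladle [176.1 296. ] 0.44 [0.665 0.139 0.03 ]
top cam at [ 0.462 -0.184  1.294]
top tin [260.7 206.6] 0.82 [ 0.486 -0.204  0.037]
top trivet [263.8 199.5] 0.88 [ 0.512 -0.215  0.01 ]
top lane [153.3 203.3] 0.63 [0.487 0.184 0.02 ]
top pusher_grip [162.9 167.2] 0.59 [0.609 0.134 0.1  ]
top pusher_face [157.6 163.1] 0.62 [0.627 0.162 0.068]
top lane_tin [163.9 156.6] 0.74 [0.652 0.143 0.06 ]
top canister [349.2 174.2] 0.61 [ 0.596 -0.486  0.163]
top canister [261.4 199.1] 0.45 [ 0.508 -0.203  0.163]
top bowl [345.6 219.8] 0.61 [ 0.447 -0.505  0.05 ]
top ladle [379.1 208. ] 0.64 [ 0.492 -0.633  0.03 ]
[0.19  0.595 0.223] [[-0.305 -0.952  0.   ]
 [-0.952  0.305 -0.   ]
 [ 0.    -0.    -1.   ]] 1.1
```

View pics/side0.png

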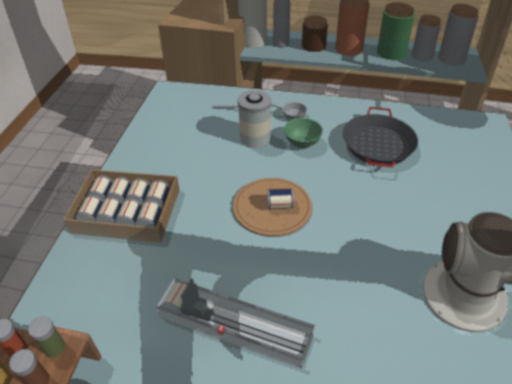

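View pics/top0.png

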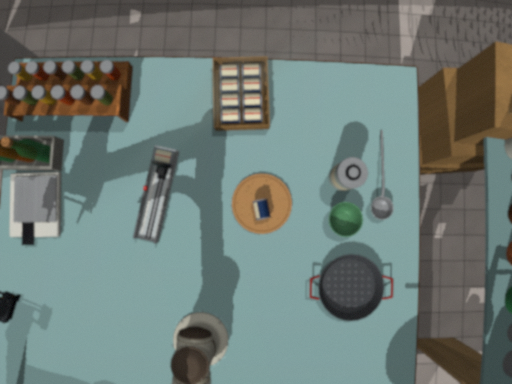

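```bash
python3 - <<'E'
import cv2,numpy as np
s=cv2.imread("pics/side0.png");t=cv2.imread("pics/top0.png")
cr=lambda im,x,y,w,h,k:cv2.resize(im[y:y+h,x:x+w],(w*k,h*k),interpolation=cv2.INTER_CUBIC)
a=cr(t,230,170,66,66,6)[:300,:396]  # top tin 
b=cr(s,250,175,66,50,6)
c=cr(t,125,140,66,110,5)[:,:]; 
d=cr(s,150,270,80,75,5)
o=np.zeros((600,800,3),np.uint8)
o[:300,:396]=a; o[300:,:396]=b
o[:550,400:730]=c
cv2.imwrite("pics/c1.png",o); cv2.imwrite("pics/c2.png",cr(s,150,270,170,95,4)[:600,:800])
E
```

```text
(no output)
```

View pics/c1.png

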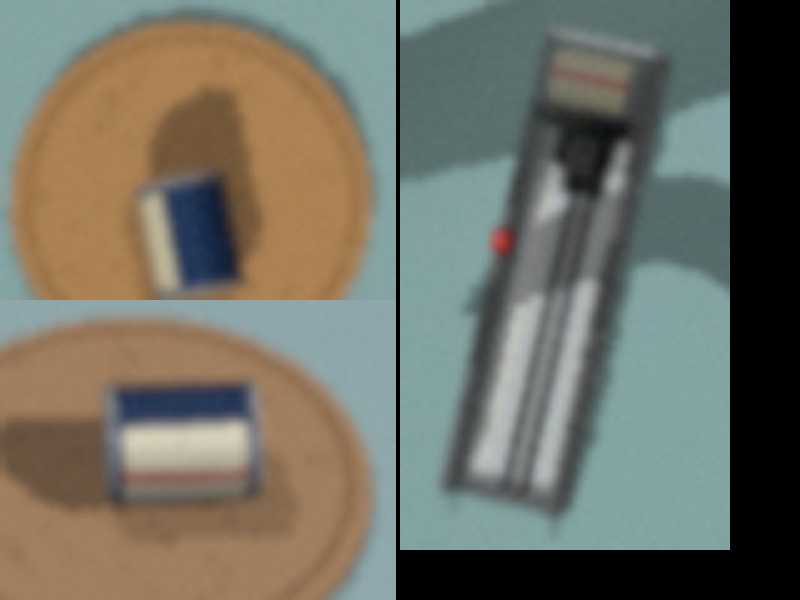

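View pics/c2.png

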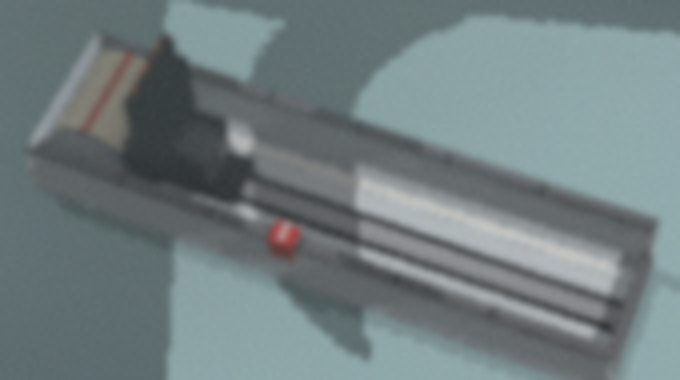

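```bash
cat > fit.py <<'E'
from h import *
from scipy.optimize import minimize
from scipy.spatial import ConvexHull
R,L=.027,.068
def fr(yaw): return np.array([np.cos(yaw),np.sin(yaw),0]),np.array([-np.sin(yaw),np.cos(yaw),0])
def sil(c,p,U):
    a,b=fr(p[2]);th=np.linspace(0,2*np.pi,40)
    P=[proj(c,np.array([p[0],p[1],.037])+a*s*L/2+R*(b*np.cos(t)+np.array([0,0,1])*np.sin(t))) for s in(-1,1) for t in th]
    h=cv2.convexHull(((np.array(P,np.float32)-U[0])*8).astype(np.float32)).astype(np.float32)
    m=np.zeros((U[1]*8,U[1]*8),np.uint8); cv2.fillPoly(m,[np.round(h*8).astype(np.int32)],1,shift=3); return m
def obs(c,uv,n=44):
    o=np.round(np.array(uv)).astype(int)-n//2; im=c["color"][o[1]:o[1]+n,o[0]:o[0]+n].astype(np.float32)
    im=cv2.resize(im,None,fx=8,fy=8,interpolation=cv2.INTER_CUBIC); im=np.clip(im,1,255)
    return im,(o+.0,n)
def fit(C,p0):
    D={}
    for n,c in C.items():
        im,U=obs(c,proj(c,[p0[0],p0[1],.037])); U=(U[0]-.5+1/16,U[1])
        m=((im[...,2]-im[...,0])/im[...,2]<.42).astype(np.uint8); D[n]=(c,im,U,m)
    def f(q): return sum(np.mean(cv2.GaussianBlur(sil(c,q*S,U)*1.,(0,0),5)-cv2.GaussianBlur(m*1.,(0,0),5))**2*0+np.mean((cv2.GaussianBlur(sil(c,q*S,U)*1.,(0,0),5)-cv2.GaussianBlur(m*1.,(0,0),5))**2) for c,im,U,m in D.values())
    S=np.array([.01,.01,.2]); r=minimize(f,np.array(p0)/S,method="Nelder-Mead",options=dict(initial_simplex=np.array(p0)/S+np.vstack([np.zeros(3),np.eye(3)*.7])))
    return r.x*S,r.fun,D
def stripe(c,im,U,p,name):
    # profile of redness round the tin, averaged along it
    a,b=fr(p[2]);out=[]
    o=-np.array(c["R"]).T@np.array(c["t"])
    for t in np.radians(np.arange(-30,211,2)):
        nrm=b*np.cos(t)+np.array([0,0,1])*np.sin(t); P=[np.array([p[0],p[1],.037])+a*s+R*nrm for s in np.linspace(-.02,.02,15)]
        if nrm@(o-P[7])/np.linalg.norm(o-P[7])<.12: continue
        q=np.array([(proj(c,X)-U[0])*8 for X in P],np.float32)
        v=cv2.remap(im,q[:,0].reshape(1,-1),q[:,1].reshape(1,-1),cv2.INTER_LINEAR)[0].mean(0)
        out.append((np.degrees(t),v[2]-v[1],v[1]-v[0],v.mean()))
    return np.array(out)
E
python3 - <<'E'
from fit import *
np.set_printoptions(precision=4,suppress=True)
C={n:capture(n) for n in("side","top")}
for s in (C,{"side":C["side"]},{"top":C["top"]}):
    p,f,D=fit(s,[.48,-.208,0.]); print(p,np.degrees(p[2]),f)
    for n in D:
        c,im,U,m=D[n]; o=stripe(c,im,U,p,n); i=o[:,1].argmax(); print(n,"stripe angle(0=+y,90=up)",o[i,0]); print(o[max(0,i-5):i+6,:2].T)
c=C["top"]
for u in [(134.4,237.6),(157,242),(155,146.4),(177,150)]: print("lane corner",onz(c,u,.045))
print("clip top",onz(c,(145.2,188),.05),"clip side",onz(C["side"],(221,328.5),.05), tri(c,(145.2,188),C["side"],(221,328.5)))
s=C["side"]
for u in [(30,150),(100,38),(655,222),(600,380)]: print("lane corner side",onz(s,np.array(u)/4+[150,270],.045))
print("strip side",onz(s,np.array((165,42))/4+[150,270],.1))
E
```

```text
[ 0.4793 -0.2031 -0.2563] -14.682863779389896 0.6400888459468412
side stripe angle(0=+y,90=up) 12.000000000000002
[[ 2.      4.      6.      8.     10.     12.     14.     16.     18.
  20.     22.    ]
 [17.2668 18.177  18.9731 19.6228 20.0897 20.2529 20.0575 19.4945 18.6024
  17.3351 15.676 ]]
top stripe angle(0=+y,90=up) 8.0
[[ 8.     10.     12.     14.     16.     18.    ]
 [22.2037 21.9982 21.7572 21.4612 21.1269 20.7488]]
[ 0.4919 -0.1844 -0.6738] -38.604784311759964 0.5661984962319515
side stripe angle(0=+y,90=up) -22.0
[[-22.     -20.     -18.     -16.     -14.     -12.    ]
 [ 28.1117  27.8544  27.5738  27.2751  26.971   26.6596]]
[ 0.4784 -0.2049  0.2068] 11.85076266297149 0.03221476913686126
top stripe angle(0=+y,90=up) 8.0
[[ 8.     10.     12.     14.     16.     18.    ]
 [27.4838 27.0421 26.5189 25.8771 25.1294 24.2809]]
lane corner [0.3638 0.2396 0.045 ]
lane corner [0.3512 0.158  0.045 ]
lane corner [0.6906 0.1806 0.045 ]
lane corner [0.6793 0.1004 0.045 ]
clip top [0.54   0.2069 0.05  ] clip side [0.5399 0.2109 0.05  ] (array([0.5406, 0.2084, 0.0453]), np.float64(0.0005194133902564919))
lane corner side [0.6915 0.1847 0.045 ]
lane corner side [0.6757 0.1056 0.045 ]
lane corner side [0.3481 0.1663 0.045 ]
lane corner side [0.3657 0.2597 0.045 ]
strip side [0.6207 0.1368 0.1   ]
```

```bash
python3 - <<'E'
s=open('fit.py').read()
s=s.replace('m=((im[...,2]-im[...,0])/im[...,2]<.42).astype(np.uint8)','q=np.clip((im[...,2]-im[...,0])/im[...,2]*200+50,0,255).astype(np.uint8); m=(cv2.threshold(q,0,1,cv2.THRESH_BINARY_INV+cv2.THRESH_OTSU)[1]); k=cv2.connectedComponentsWithStats(m); m=(k[1]==1+k[2][1:,4].argmax()).astype(np.uint8)')
open('fit.py','w').write(s)
E
cat > tin.py <<'E'
from fit import *
import sys
np.set_printoptions(precision=4,suppress=True)
C={n:capture(n) for n in("side","top")}
p0=[float(v) for v in sys.argv[1:3]]+[.2]
vis=[]
for s in (C,{"side":C["side"]},{"top":C["top"]}):
    p,f,D=fit(s,p0); print(p,np.degrees(p[2]),f)
    for n in D:
        c,im,U,m=D[n]; o=stripe(c,im,U,p,n); r=o[:,1]-.25*o[:,3]; i=o[:,1].argmax(); print(n,"stripe angle(0=+y,90=up)",o[i,0]); print(o[max(0,i-5):i+6,:2].T)
        if len(s)==2:
            v=im.astype(np.uint8).copy(); e=cv2.Canny(sil(c,p,U)*255,50,100)>0; v[e]=(0,255,0); v[cv2.Canny(m*255,50,100)>0]=(0,255,255); vis.append(v)
cv2.imwrite("pics/"+sys.argv[3],np.hstack(vis))
E
python3 tin.py .478 -.205 fit1.png
```

```text
[ 0.4783 -0.2064  0.2238] 12.825307788879945 0.058596632198598855
side stripe angle(0=+y,90=up) 8.0
[[-2.      0.      2.      4.      6.      8.     10.     12.     14.
  16.     18.    ]
 [18.0294 21.9806 26.4152 30.705  33.9476 35.4852 34.7361 31.6785 26.8691
  21.2745 16.3448]]
top stripe angle(0=+y,90=up) 8.0
[[ 8.     10.     12.     14.     16.     18.    ]
 [23.3101 22.8212 22.2237 21.5299 20.7357 19.8669]]
[ 0.4783 -0.2062  0.2122] 12.16043828223109 0.03717783463925985
side stripe angle(0=+y,90=up) 8.0
[[-2.      0.      2.      4.      6.      8.     10.     12.     14.
  16.     18.    ]
 [17.1891 21.0118 25.4605 29.9514 33.5144 35.4727 35.1852 32.4863 27.8821
  22.2268 17.0639]]
[ 0.4781 -0.2066  0.2541] 14.557290773551799 0.02075858648002391
top stripe angle(0=+y,90=up) 8.0
[[ 8.     10.     12.     14.     16.     18.    ]
 [22.9301 22.4425 21.8594 21.166  20.3864 19.5265]]
```

View pics/fit1.png

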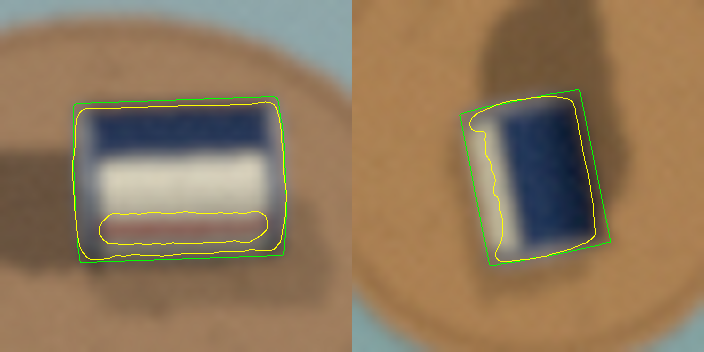

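```bash
python3 -m creep '[[48,-37.4,0,0,0,0,1],[48,-37.4,0,0,0,0,1],[48,-37.4,0,0,0,0,1],[48,-37.4,0,0,0,0,1],[48,-37.4,0,0,0,0,1],[48,-37.4,0,0,0,0,1],[48,-37.4,0,0,0,0,1],[48,-37.4,0,0,0,0,1],[48,-37.4,0,0,0,0,1],[48,-37.4,0,0,0,0,1]]' && python3 -m creep '[[37.4,-29.2,25,0,0,0,1],[37.4,-29.2,25,0,0,0,1],[37.4,-29.2,25,0,0,0,1],[37.4,-29.2,25,0,0,0,1],[0,0,0,0,0,9.9,1],[0,0,0,0,0,9.9,1],[0,0,0,0,0,9.9,1],[0,0,0,0,0,9.9,1],[0,0,0,0,0,9.9,1],[0,0,0,0,0,9.9,1]]'
```

```text
time_s: 2.55
tcp_pos: [0.4009, 0.0222, 0.2232]
ee_rot: [[-0.304, -0.953, 0.002], [-0.953, 0.304, 0.001], [-0.001, -0.002, -1.0]]
wrist_force: [0.9, 1.2, -0.5]
gripper_width: 1.001
time_s: 3.8
tcp_pos: [0.4662, -0.1541, 0.1227]
ee_rot: [[-0.976, -0.217, 0.0], [-0.217, 0.976, -0.0], [-0.0, -0.0, -1.0]]
wrist_force: [1.0, 0.4, -0.9]
gripper_width: 0.999
```

```bash
python3 -m creep '[[0,0,0,10.25,0,0,1],[0,0,0,10.25,0,0,1],[0,0,0,10.25,0,0,1],[0,0,0,10.25,0,0,1],[-0.5,15.6,0,0,0,0,1],[0,0,25,0,0,0,1],[0,0,25,0,0,0,1],[0,0,25,0,0,0,1],[0,0,20,0,0,0,1],[0,0,0,0,0,0,1]]'; python3 - <<'E'
from h import *
s=capture("side");t=capture("top")
cr=lambda im,x,y,w,h,k:cv2.resize(im[y:y+h,x:x+w],(w*k,h*k),interpolation=cv2.INTER_CUBIC)
cv2.imwrite("pics/g1.png",np.hstack([cr(s["color"],240,150,70,80,5),cr(t["color"],225,160,80,80,5)]))
E
```

```text
time_s: 5.05
tcp_pos: [0.4704, -0.2042, 0.0357]
ee_rot: [[-0.979, -0.181, 0.098], [-0.205, 0.807, -0.553], [0.021, -0.561, -0.827]]
wrist_force: [0.2, -0.6, -0.7]
gripper_width: 0.998
```

View pics/g1.png

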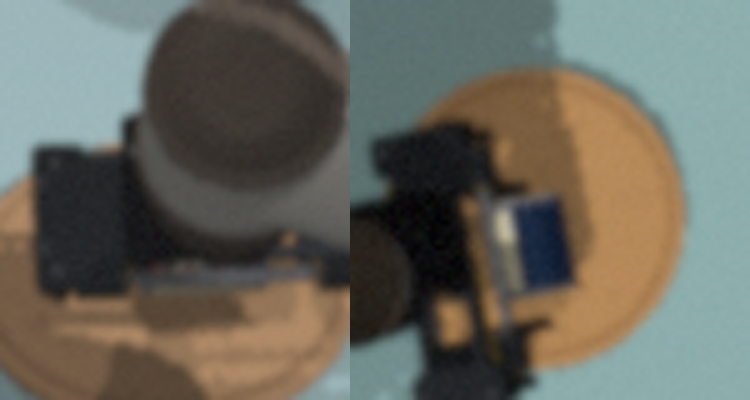

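```bash
cat > corr.py <<'E'
from h import *
import sys
from scipy.spatial.transform import Rotation as Ro
np.set_printoptions(precision=2,suppress=True)
# usage: x y yaw_deg phi_deg z : grasp point target (tin-centre coordinates), tool x=-a, tilt phi
x,y,yw,ph,z=[float(v) for v in sys.argv[1:6]]
w=np.radians(yw);f=np.radians(ph)
a=np.array([np.cos(w),np.sin(w),0]);b=np.array([-np.sin(w),np.cos(w),0]);k=np.array([0,0,1.])
T=np.column_stack([-a,b*np.cos(f)-k*np.sin(f),-b*np.sin(f)-k*np.cos(f)])
P=np.array([x,y,z])+.019*T[:,2]
s=sense();R=Ro.from_matrix(s["ee_rot"]).as_matrix();d=P-s["tcp_pos"]
print("target",P*1e3,"shift tool",R.T@d*1e3,"shift in target axes",T.T@d*1e3,"rotvec",np.degrees(Ro.from_matrix(R.T@T).as_rotvec()),"joints",np.array(s["joints"]))
E
python3 corr.py .4783 -.2064 12.5 41 .037
```

```text
target [ 481.   -218.57   22.66] shift tool [-6.55 -6.2  21.3 ] shift in target axes [-6.11 -3.61 22.01] rotvec [ 6.8  -1.21  0.18] joints [ -5.02  22.67 -58.3   91.83 -32.86 -71.9 ]
```

```bash
python3 corr.py .4783 -.2064 12.5 25 .037
```

```text
target [ 480.04 -214.24   19.78] shift tool [-6.56 -0.91 21.18] shift in target axes [-6.11 -4.3  20.9 ] rotvec [-9.2  -1.23  0.01] joints [ -5.02  22.67 -58.3   91.83 -32.86 -71.9 ]
```

```bash
python3 -m creep '[[-3,0,0,0,0,0,1],[-3.5,0,0,0,0,0,1],[0,0,0,-3,-0.4,0,1],[0,0,0,-3,-0.4,0,1],[0,0,0,-3.2,-0.4,0,1],[0,0,0,0,0,0,1],[0,-4.3,0,0,0,0,1],[0,0,7,0,0,0,1],[0,0,7,0,0,0,1],[0,0,0,0,0,0,1]]';  python3 corr.py .4783 -.2064 12.5 25 .037
```

```text
time_s: 6.4
tcp_pos: [0.479, -0.2116, 0.025]
ee_rot: [[-0.976, -0.197, 0.089], [-0.217, 0.885, -0.413], [0.003, -0.422, -0.906]]
wrist_force: [1.0, 0.2, 1.1]
gripper_width: 1.0
target [ 480.04 -214.24   19.78] shift tool [-0.41 -0.36  5.92] shift in target axes [-0.4  -0.36  5.92] rotvec [ 0.01 -0.13  0.07] joints [ -8.58  22.52 -55.51  84.01 -23.4  -60.42]
```

```bash
python3 -m creep '[[0,0,-25,0,0,0,1],[0,0,-25,0,0,0,1],[0,0,0,0,0,0,1],[0,0,0,-3,0,0,1],[0,0,0,-3,0,0,1],[0,0,0,-3,0,0,1],[0,0,0,-3,0,0,1],[0,0,0,-3,0,0,1],[0,0,0,0,0,0,1],[0,0,0,0,0,0,1]]';  python3 corr.py .4783 -.2064 12.5 10 .037
```

```text
time_s: 7.65
tcp_pos: [0.4742, -0.1911, 0.0703]
ee_rot: [[-0.976, -0.214, 0.035], [-0.217, 0.961, -0.171], [0.003, -0.174, -0.985]]
wrist_force: [-0.4, 0.4, 0.8]
gripper_width: 1.003
target [ 479.01 -209.62   18.29] shift tool [-0.87 -9.77 54.51] shift in target axes [-0.71 -9.81 54.51] rotvec [-0.04 -0.17  0.04] joints [  1.62  18.95 -37.28  18.21 -33.36  -4.3 ]
```

```bash
python3 -m creep '[[-0.8,-9.8,0,0,0,0,1],[0,0,14,0,0,0,1],[0,0,14,0,0,0,1],[0,0,14,0,0,0,1],[0,0,12.5,0,0,0,1],[0,0,0,0,0,0,1],[0,0,0,0,0,0,0.7],[0,0,0,0,0,0,0.7],[0,0,0,0,0,0,0.7],[0,0,0,0,0,0,0.7]]';  python3 corr.py .4783 -.2064 12.5 10 .037
```

```text
time_s: 8.9
tcp_pos: [0.4799, -0.2091, 0.0193]
ee_rot: [[-0.976, -0.214, 0.037], [-0.217, 0.961, -0.17], [0.001, -0.174, -0.985]]
wrist_force: [-2.0, 0.2, 3.1]
gripper_width: 0.781
target [ 479.01 -209.62   18.29] shift tool [ 1.   -0.13  1.04] shift in target axes [ 1.   -0.13  1.04] rotvec [-0.01 -0.04  0.04] joints [ -1.31  24.43 -40.26  23.74 -24.81  -7.71]
```

```bash
python3 -m creep '[[0,-0.69,0.29,-4.5,0,0,0.7],[0,-0.7,0.12,-4.5,0,0,0.7],[0,-0.71,-0.05,-4.5,0,0,0.7],[0,-0.7,-0.21,-4.5,0,0,0.7],[0,-0.67,-0.38,-4.5,0,0,0.7],[0,-0.64,-0.54,-4.5,0,0,0.7],[0,-0.59,-0.7,-4.5,0,0,0.7],[0,-0.53,-0.85,-4.5,0,0,0.7],[0,-0.45,-1,-4.5,0,0,0.7],[0,-0.37,-1.15,-4.5,0,0,0.7]]';  python3 corr.py .4830 -.2271 12.5 -35 .037
```

```text
time_s: 10.15
tcp_pos: [0.4824, -0.2168, 0.023]
ee_rot: [[-0.976, -0.178, -0.124], [-0.217, 0.798, 0.562], [-0.001, 0.575, -0.818]]
wrist_force: [1.5, -0.6, 1.8]
gripper_width: 0.778
target [ 480.64 -216.46   21.44] shift tool [ 1.67 -0.33  1.64] shift in target axes [ 1.67 -0.33  1.64] rotvec [0.11 0.01 0.06] joints [-24.27  39.03  -0.21 -28.43 -75.47  50.21]
```

```bash
python3 -m creep '[[0,-0.35,0.5,0,0,0,0.7],[0,0,0,0,0,0,0.7],[0,0,0,0,0,0,0.85],[0,0,0,0,0,0,1],[0,0,0,0,0,0,1],[0,0,0,0,0,0,1],[0,0,-20,0,0,0,1],[0,0,-30,0,0,0,1],[0,0,-40,0,0,0,1],[0,0,-30,0,0,0,1]]'; python3 tin.py .4832 -.228 fit2.png
```

```text
time_s: 11.4
tcp_pos: [0.4969, -0.2847, 0.121]
ee_rot: [[-0.976, -0.177, -0.125], [-0.217, 0.8, 0.559], [0.0, 0.573, -0.82]]
wrist_force: [0.2, -0.4, 0.2]
gripper_width: 0.998
[ 0.472  -0.2927  0.4691] 26.878479960921002 0.5800030282838085
side stripe angle(0=+y,90=up) -29.999999999999996
[[-30.     -28.     -26.     -24.     -22.     -20.    ]
 [ 12.0088  11.9493  11.8482  11.6639  11.3855  11.032 ]]
top stripe angle(0=+y,90=up) 62.0
[[52.     54.     56.     58.     60.     62.     64.     66.     68.
  70.     72.    ]
 [ 1.808   1.908   2.0741  2.2674  2.4118  2.449   2.3736  2.2387  2.1281
   2.0833  2.0756]]
[ 0.4768 -0.3174  0.3953] 22.64832606158583 0.10361986966497949
side stripe angle(0=+y,90=up) -29.999999999999996
[[-30.     -28.     -26.     -24.     -22.     -20.    ]
 [  3.6367   2.7379   1.7515   0.6689  -0.5075  -1.7919]]
[ 0.477  -0.2581  0.3499] 20.048023498502033 0.39660893077500037
top stripe angle(0=+y,90=up) 130.0
[[120.     122.     124.     126.     128.     130.     132.     134.
  136.     138.     140.    ]
 [  1.9317   2.0352   2.206    2.3959   2.5486   2.6239   2.6034   2.4897
    2.3111   2.111    1.9263]]
```

View pics/fit2.png

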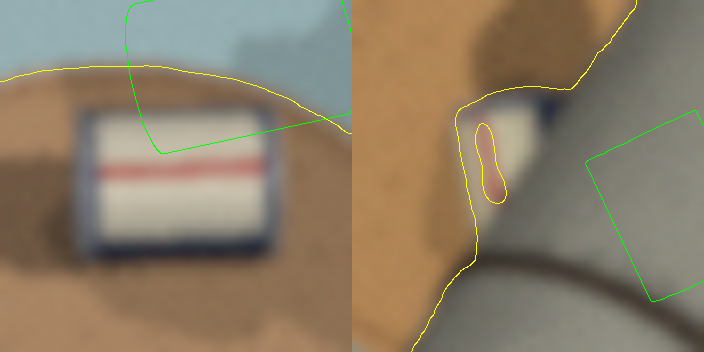

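```bash
sed -i 's/k=cv2.connectedComponentsWithStats(m).*uint8); D\[n\]/m=cv2.morphologyEx(m,cv2.MORPH_CLOSE,np.ones((41,41))); k=cv2.connectedComponents(m)[1]; m=(k==k[k.shape[0]\/\/2,k.shape[1]\/\/2]).astype(np.uint8); D[n]/; s/uv,n=44/uv,n=36/' fit.py; sed -i 's/for n in("side","top")}/for n in sys.argv[4:]}/; s/for s in (C.*/for s in (C,):/; s/if len(s)==2/if 1/' tin.py; python3 tin.py .4832 -.228 fit3.png side; python3 corr.py .4832 -.228 12.5 0 .1
```

```text
[ 0.4852 -0.2305  0.2857] 16.366549341485687 0.18414518865372428
side stripe angle(0=+y,90=up) 50.0
[[40.     42.     44.     46.     48.     50.     52.     54.     56.
  58.     60.    ]
 [23.3615 31.4675 39.9553 47.474  51.887  51.9329 47.5659 40.0582 31.2064
  22.95   16.575 ]]
target [ 483.2 -228.    81. ] shift tool [ 1.46 25.03 65.7 ] shift in target axes [ 1.38 58.12 39.56] rotvec [34.91  0.08 -0.01] joints [-28.61  36.49  11.16 -25.6  -89.33  47.09]
```

```bash
python3 -m creep '[[0,0,0,5,0,0,1],[0,0,0,5,0,0,1],[0,0,0,5,0,0,1],[0,0,0,5,0,0,1],[0,0,0,5,0,0,1],[0,0,0,5,0,0,1],[0,0,0,5,0,0,1],[0,0,0,5,0,0,1],[0,0,0,0,0,0,1],[0,0,0,0,0,0,1]]'; python3 corr.py .483 -.2271 12.5 5 .037;python3 tin.py .483 -.2271 fit3.png side top
```

```text
time_s: 12.8
tcp_pos: [0.4964, -0.2833, 0.1192]
ee_rot: [[-0.976, -0.217, 0.017], [-0.217, 0.973, -0.084], [0.002, -0.085, -0.996]]
wrist_force: [0.1, 0.6, 0.2]
gripper_width: 0.999
target [ 483.36 -228.72   18.07] shift tool [ 0.67 64.54 95.92] shift in target axes [ 0.91 64.72 95.8 ] rotvec [ 0.1  -0.1   0.05] joints [-11.03  20.94 -20.05   6.17 -47.31  19.46]
[ 0.4855 -0.229   0.2773] 15.886792413005805 0.6784900606474363
side stripe angle(0=+y,90=up) 52.0
[[42.     44.     46.     48.     50.     52.     54.     56.     58.
  60.     62.    ]
 [23.084  31.1632 39.8107 47.6858 52.5334 52.8264 48.4199 40.8112 32.0032
  23.8248 17.4362]]
top stripe angle(0=+y,90=up) 154.0
[[144.     146.     148.     150.     152.     154.     156.     158.
  160.     162.     164.    ]
 [ 12.405   12.4397  12.4599  12.4726  12.48    12.4843  12.4837  12.4765
   12.4663  12.456   12.4464]]
```

View pics/fit3.png

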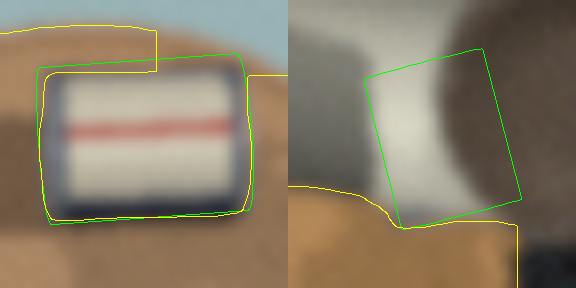

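```bash
python3 -m creep '[[0.9,32.3,0,0,0,0,1],[0,32.4,0,0,0,0,1],[0,0,24,0,0,0,1],[0,0,24,0,0,0,1],[0,0,24,0,0,0,1],[0,0,24,0,0,0,1],[0,0,0,0,0,0,0.9],[0,0,0,0,0,0,0.7],[0,0,0,0,0,0,0.7],[0,0,0,0,0,0,0.7]]';  python3 corr.py .4830 -.2271 12.5 5 .037
```

```text
time_s: 14.15
tcp_pos: [0.4845, -0.2293, 0.0196]
ee_rot: [[-0.976, -0.216, 0.02], [-0.217, 0.972, -0.086], [-0.001, -0.088, -0.996]]
wrist_force: [0.5, -0.6, 0.5]
gripper_width: 0.778
target [ 483.36 -228.72   18.07] shift tool [0.97 0.97 1.46] shift in target axes [0.96 0.97 1.46] rotvec [-0.05  0.09  0.05] joints [ -5.34  26.08 -31.72   9.33 -30.91   9.95]
```

```bash
python3 -m creep '[[0,-0.63,0.14,-3.8,0,0,0.7],[0,-0.63,0.03,-3.8,0,0,0.7],[0,-0.62,-0.09,-3.8,0,0,0.7],[0,-0.61,-0.2,-3.8,0,0,0.7],[0,-0.59,-0.32,-3.8,0,0,0.7],[0,-0.56,-0.43,-3.8,0,0,0.7],[0,-0.53,-0.54,-3.8,0,0,0.7],[0,-0.48,-0.65,-3.8,0,0,0.7],[0,-0.43,-0.76,-3.8,0,0,0.7],[0,-0.37,-0.86,-3.8,0,0,0.7]]' && python3 corr.py .4869 -.2446 12.5 -33 .037
```

```text
time_s: 15.4
tcp_pos: [0.4855, -0.2355, 0.0223]
ee_rot: [[-0.976, -0.183, -0.118], [-0.217, 0.817, 0.534], [-0.001, 0.546, -0.837]]
wrist_force: [0.5, 1.7, 2.6]
gripper_width: 0.78
target [ 484.66 -234.5    21.07] shift tool [0.6  0.29 1.68] shift in target axes [0.6  0.29 1.68] rotvec [0.13 0.01 0.07] joints [-24.86  39.16   0.5  -26.77 -74.68  50.02]
```

```bash
python3 -m creep '[[0,0,0,0,0,0,0.78],[0,0,0,0,0,0,0.85],[0,0,0,0,0,0,1],[0,0,0,0,0,0,1],[0,0,0,0,0,0,1],[0,0,-20,0,0,0,1],[0,0,-30,0,0,0,1],[0,0,-40,0,0,0,1],[0,0,-30,0,0,0,1],[0,0,0,0,0,0,1]]'; cat > st.py <<'E'
from fit import *
import sys
c=capture("side"); x,y,yw=[float(v) for v in sys.argv[1:4]]
im,U=obs(c,proj(c,[x,y,.037])); U=(U[0]-.5+1/16,U[1])
for dx,dy in((0,0),(.003,0),(0,.003)):
    p=[x+dx,y+dy,np.radians(yw)]; o=stripe(c,im,U,p,"side"); g=o[:,1]-o[:,1].max()*.6; g=np.clip(g,0,None); print(dx,dy,"stripe centroid",(g*o[:,0]).sum()/g.sum(),o[o[:,1].argmax(),0])
v=im.astype(np.uint8).copy(); v[cv2.Canny(sil(c,[x,y,np.radians(yw)],U)*255,50,100)>0]=(0,255,0); cv2.imwrite("pics/"+sys.argv[4],cv2.resize(v,None,fx=1.6,fy=1.6))
E
python3 st.py .4865 -.245 12.5 st1.png
```

```text
time_s: 16.65
tcp_pos: [0.5002, -0.301, 0.1234]
ee_rot: [[-0.976, -0.183, -0.115], [-0.216, 0.82, 0.529], [-0.002, 0.542, -0.841]]
wrist_force: [0.1, 1.2, -0.4]
gripper_width: 1.001
0 0 stripe centroid 92.23319461190229 92.0
0.003 0 stripe centroid 90.86028246869853 90.0
0 0.003 stripe centroid 99.76905774938689 98.0
```

View pics/st1.png

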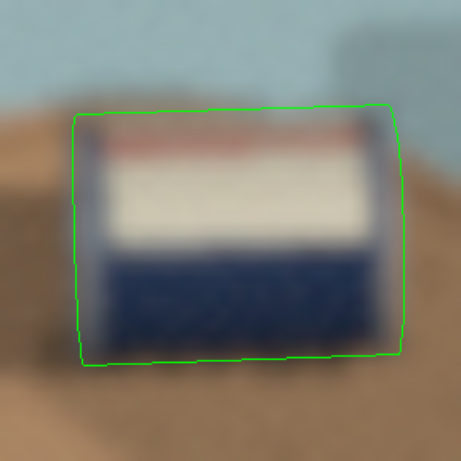

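```bash
python3 -m creep '[[0,27,-42,0,0,0,1],[0,27,-42,0,0,0,1],[0,0,0,5.5,0,0,1],[0,0,0,5.5,0,0,1],[0,0,0,5.5,0,0,1],[0,0,0,5.5,0,0,1],[0,0,0,5.5,0,0,1],[0,0,0,5.3,0,0,1],[0,0,0,0,0,7.5,1],[0,0,0,0,0,7.5,1]]'; python3 - <<'E'
from h import *
from scipy.spatial.transform import Rotation as Ro
np.set_printoptions(precision=2,suppress=True)
s=sense();R=np.array(s["ee_rot"]);w=np.radians(-9.9);l=np.array([np.cos(w),np.sin(w),0]);k=np.array([0,0,1.])
T=np.column_stack([-l,np.cross(-k,-l),-k]);print("rotvec",np.degrees(Ro.from_matrix(R.T@T).as_rotvec()),"xyz in target axes",T.T@(np.array([.6266,.1513,.2])-s["tcp_pos"])*1e3)
E
```

```text
time_s: 17.95
tcp_pos: [0.4984, -0.2983, 0.2197]
ee_rot: [[-0.999, 0.046, -0.005], [0.046, 0.999, 0.005], [0.005, 0.005, -1.0]]
wrist_force: [0.8, -1.0, 0.1]
gripper_width: 0.997
rotvec [ 0.25 -0.31  7.27] xyz in target axes [-49.03 464.98  19.74]
```

```bash
python3 -m creep '[[0,0,0,0.2,-0.3,7.3,1],[-6,58,0,0,0,0,1],[-6,58,0,0,0,0,1],[-6,58,0,0,0,0,1],[-6,58,0,0,0,0,1],[-6,58,0,0,0,0,1],[0,0,0,0,0,0,1],[0,0,0,0,0,0,1],[0,0,0,0,0,0,1],[0,0,0,0,0,0,1]]'; python3 tin.py .487 -.245 tin4.png side top; python3 - <<'E'
from h import *
cr=lambda im,x,y,w,h,k:cv2.resize(im[y:y+h,x:x+w],(w*k,h*k),interpolation=cv2.INTER_CUBIC)
s=capture("side");t=capture("top")
for n,c in(("s",s),("t",t)):
    im=c["color"].astype(float); red=(im[...,2]-np.maximum(im[...,0],im[...,1]))
    r0=(205,312,235,342) if n=="s" else (138,178,155,198)
    w=np.zeros_like(red); w[r0[1]:r0[3],r0[0]:r0[2]]=np.clip(red-25,0,None)[r0[1]:r0[3],r0[0]:r0[2]]
    yy,xx=np.mgrid[:384,:512]; u=((w*xx).sum()/w.sum(),(w*yy).sum()/w.sum()); print(n,u,w.max(),onz(c,u,.0475))
a=cv2.imread("pics/tin4.png"); b=cr(t["color"],130,140,52,110,5); o=np.zeros((600,800,3),np.uint8)
a=cv2.resize(a,(500,250)); o[:250,:500]=a; o[:550,520:780]=b; o[260:600,:500]=cv2.resize(s["color"][270:365,150:310],(500,340),interpolation=cv2.INTER_CUBIC)
cv2.imwrite("pics/m5.png",o)
E
```

```text
time_s: 19.2
tcp_pos: [0.5778, -0.0203, 0.2214]
ee_rot: [[-0.985, 0.171, 0.003], [0.171, 0.985, -0.001], [-0.003, -0.0, -1.0]]
wrist_force: [0.6, -0.2, -0.3]
gripper_width: 0.999
[ 0.4964 -0.2392  0.3222] 18.459118662240904 0.4823766693780145
side stripe angle(0=+y,90=up) 100.0
[[ 90.      92.      94.      96.      98.     100.     102.     104.
  106.     108.     110.    ]
 [ 25.9395  29.644   32.7     34.904   36.1278  36.4111  35.8845  34.7991
   33.3325  31.6529  29.8645]]
top stripe angle(0=+y,90=up) 98.0
[[ 88.      90.      92.      94.      96.      98.     100.     102.
  104.     106.     108.    ]
 [ 27.3688  33.5742  39.7941  45.2189  49.0416  50.7256  50.0962  47.3456
   42.8925  37.344   31.3436]]
s (np.float64(220.51898734177215), np.float64(328.6354430379747)) 64.0 [0.54131525 0.21010462 0.0475    ]
t (np.float64(144.8755230125523), np.float64(187.79916317991632)) 85.0 [0.54085849 0.20886332 0.0475    ]
```

View pics/m5.png

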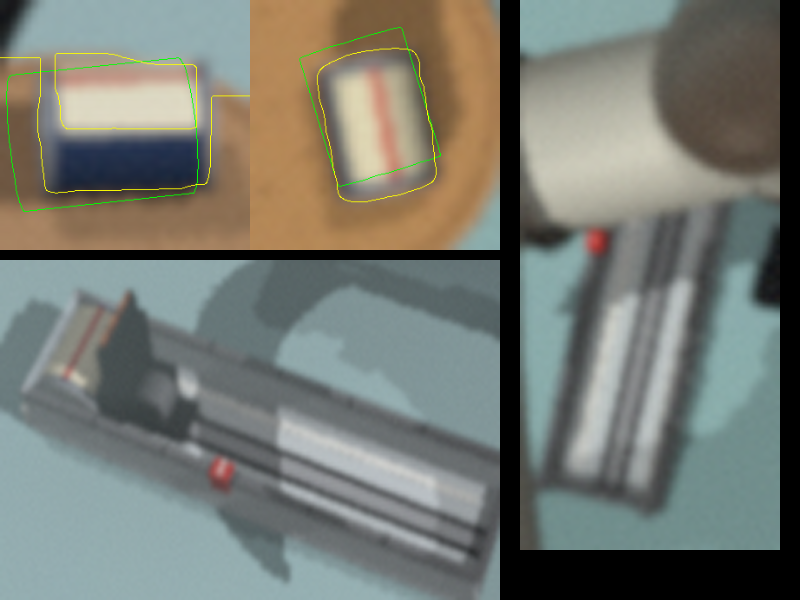

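```bash
sed -i 's/,.2\]$/,.2]/; s/p0=.*/p0=[float(v) for v in sys.argv[1:3]]+[.22]/' tin.py; python3 tin.py .487 -.245 tin5.png top; python3 - <<'E'
import numpy as np
w=np.radians(-9.9);l=np.array([np.cos(w),np.sin(w)]);m=np.array([-l[1],l[0]])
clip=np.array([.5410,.2094]);ctr=np.array([.5212,.1697]);d=clip-ctr;print("clip lane x,y",d@l,d@m)
E
```

```text
[ 0.4872 -0.2433  0.1987] 11.383032652368366 0.004438660522891652
top stripe angle(0=+y,90=up) 94.0
[[ 84.      86.      88.      90.      92.      94.      96.      98.
  100.     102.     104.    ]
 [ 28.1793  35.1604  42.5247  49.3539  54.6142  57.4425  57.3132  54.2167
   48.783   41.9356  34.6174]]
clip lane x,y 0.012679579376772002 0.04251303643387685
```

```bash
python3 -m creep '[[-9,59,0,0,0,0,1],[-9.5,59,0,0,0,0,1],[0,59.3,0,0,0,0,1],[0,0,37,0,0,0,1],[0,0,37,0,0,0,1],[0,0,37,0,0,0,1],[0,0,25,0,0,0,1],[0,0,12,0,0,0,1],[0,0,0,0,0,0,1],[0,0,0,0,0,0,1]]'; python3 - <<'E'
from h import *
np.set_printoptions(precision=4,suppress=True)
s=capture("side");im=cv2.resize(s["color"][250:350,130:250],None,fx=5,fy=5,interpolation=cv2.INTER_CUBIC); cv2.imwrite("pics/p6.png",im)
for n in("pusher_grip","pusher_face"): print(n,[(r["xy"],round(r["p"],2)) for r in find_in("side",n)])
print(proj(s,sense()["tcp_pos"]))
E
```

```text
time_s: 20.7
tcp_pos: [0.6279, 0.1526, 0.0749]
ee_rot: [[-0.986, 0.17, 0.005], [0.17, 0.986, 0.0], [-0.005, 0.001, -1.0]]
wrist_force: [-0.1, -0.1, 0.9]
gripper_width: 1.0
pusher_grip [([207.1, 312.3], 0.7)]
pusher_face [([204.3, 311.0], 0.66)]
[187.5826 292.5376]
```

View pics/p6.png

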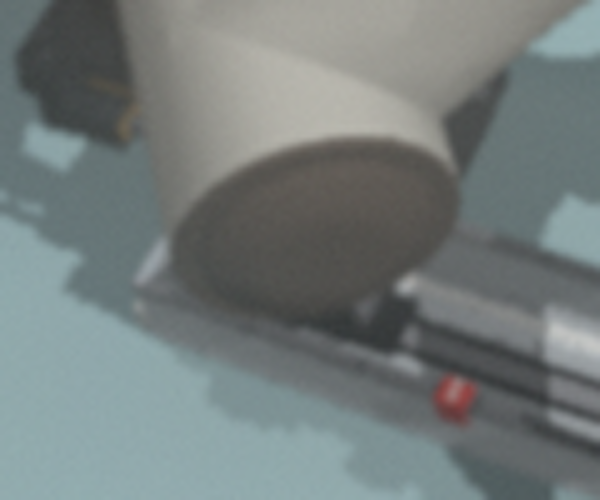

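```bash
python3 -m creep '[[0,0,0,0,0,0,0.7],[0,0,0,0,0,0,0.5],[0,0,0,0,0,0,0.3],[0,0,0,0,0,0,0.1],[0,0,0,0,0,0,0],[0,0,0,0,0,0,0],[0,0,0,0,0,0,0],[0,0,0,0,0,0,0],[0,0,0,0,0,0,0],[0,0,0,0,0,0,0]]'
```

```text
time_s: 22.1
tcp_pos: [0.6264, 0.1524, 0.0735]
ee_rot: [[-0.985, 0.171, 0.002], [0.171, 0.985, -0.001], [-0.002, -0.0, -1.0]]
wrist_force: [-1.8, 2.1, 1.7]
gripper_width: 0.089
```

```bash
python3 -m creep '[[5,0,0,0,0,0,0],[12,0,0,0,0,0,0],[13,0,0,0,0,0,0],[13,0,0,0,0,0,0],[13,0,0,0,0,0,0],[13,0,0,0,0,0,0],[12,0,0,0,0,0,0],[10,0,0,0,0,0,0],[6,0,0,0,0,0,0],[1,0,0,0,0,0,0]]'; python3 -m creep '[[0,0,0,0,0,0,0],[0,0,0,0,0,0,0],[0,0,0,0,0,0,0],[0,0,0,0,0,0,0],[0,0,0,0,0,0,0],[0,0,0,0,0,0,0],[0,0,0,0,0,0,0],[0,0,0,0,0,0,0],[0,0,0,0,0,0,0],[0,0,0,0,0,0,0]]'; python3 - <<'E'
from h import *
np.set_printoptions(precision=4,suppress=True)
C={n:capture(n) for n in("side","top")}
p=np.array(sense()["tcp_pos"]);w=np.radians(-9.9);l=np.array([np.cos(w),np.sin(w),0]);m=np.array([-l[1],l[0],0]);print("tcp.l",p@l,"tcp.m",p@m)
V=[]
for n,c in C.items():
    im=cv2.resize(c["color"],None,fx=5,fy=5,interpolation=cv2.INTER_CUBIC)
    f=p+.004*l; f[2]=0
    # predicted front face line at wall top/clip height, across lane, and paddle's own top edge
    for a,b,z,col in((20,60,.045,(0,255,0)),(-25,25,.1,(255,255,0))):
        P=[proj(c,f+m*t/1e3+np.array([0,0,z])) for t in(a,b)]; P=[tuple(int((v+.5)*5) for v in q) for q in P]; cv2.line(im,P[0],P[1],col,1)
    u=proj(c,f+[0,0,.06]); o=(np.round(u).astype(int)-[38,45])*5; o=np.maximum(o,0); V.append(im[o[1]:o[1]+560,o[0]:o[0]+395])
    for k in("pusher_face","pusher_grip","par_clip","lane_tin"): print(n,k,[(r["xy"],round(r["p"],2)) for r in find_in(n,k)[:1]])
h=min(v.shape[0] for v in V); cv2.imwrite("pics/end.png",np.hstack([v[:h] for v in V]))
E
```

```text
time_s: 23.35
tcp_pos: [0.5333, 0.1701, 0.0735]
ee_rot: [[-0.986, 0.169, 0.01], [0.169, 0.986, 0.002], [-0.009, 0.004, -1.0]]
wrist_force: [8.8, -0.7, -6.8]
gripper_width: 0.093
time_s: 24.6
tcp_pos: [0.5335, 0.17, 0.0735]
ee_rot: [[-0.985, 0.17, 0.01], [0.17, 0.986, 0.002], [-0.009, 0.004, -1.0]]
wrist_force: [8.0, 0.8, -4.5]
gripper_width: 0.087
tcp.l 0.49630299664705063 tcp.m 0.2591918595411347
side pusher_face [([234.0, 319.1], 0.86)]
side pusher_grip [([233.6, 321.0], 0.58)]
side par_clip [([221.7, 329.8], 0.44)]
side lane_tin [([175.5, 298.3], 0.58)]
top pusher_face [([157.7, 193.8], 0.64)]
top pusher_grip [([345.4, 220.6], 0.46)]
top par_clip []
top lane_tin [([162.1, 158.2], 0.61)]
```

View pics/end.png

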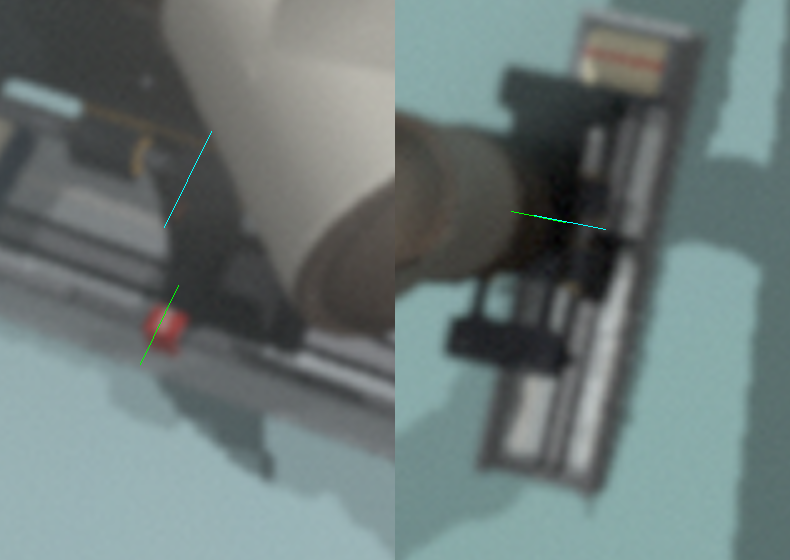

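```bash
python3 -m creep '[[1.2,0,0,0,0,0,0],[1.2,0,0,0,0,0,0],[1.2,0,0,0,0,0,0],[0,0,0,0,0,0,0],[0,0,0,0,0,0,0],[0,0,0,0,0,0,0],[0,0,0,0,0,0,0],[0,0,0,0,0,0,0],[0,0,0,0,0,0,0],[0,0,0,0,0,0,0]]'; python3 - <<'E'
from h import *
from scipy.optimize import brentq
p=np.array(sense()["tcp_pos"]);w=np.radians(-9.9);l=np.array([np.cos(w),np.sin(w),0]);m=np.array([-l[1],l[0],0]);print("face.l",p@l+.004)
# clip's red centroid in each camera again -> along the lane
for n,r0 in(("side",(205,312,235,342)),):
    c=capture(n); im=c["color"].astype(float); red=np.clip(im[...,2]-np.maximum(im[...,0],im[...,1])-25,0,None); k=np.zeros_like(red); k[r0[1]:r0[3],r0[0]:r0[2]]=1; red*=k
    yy,xx=np.mgrid[:384,:512]; u=np.array([(red*xx).sum(),(red*yy).sum()])/red.sum(); X=onz(c,u,.0475); print(n,u,"clip.l",X@l)
    # bright (white) spot on the clip
    q=cv2.resize(im[:,:,:2].min(2),None,fx=1,fy=1); 
    y0,x0=np.round(u[::-1]).astype(int); s=q[y0-3:y0+4,x0-3:x0+4]; print(s.astype(int)); print((im[y0-3:y0+4,x0-3:x0+4,2]).astype(int))
    for v in((220.5,327.5),(221,328),(221.5,328)): print(v,onz(c,v,.05)@l)
E
```

```text
time_s: 26.35
tcp_pos: [0.53, 0.1707, 0.0735]
ee_rot: [[-0.985, 0.17, 0.01], [0.17, 0.986, 0.002], [-0.009, 0.004, -1.0]]
wrist_force: [8.2, 0.1, -5.1]
gripper_width: 0.09
face.l 0.4967881125466685
side [220.702407   328.82129832] clip.l 0.49659129972909216
[[ 78  77 100 113  97  68  56]
 [ 71  85 110 114  91  68  60]
 [ 69  96 119 107  81  66  64]
 [ 74  98 111  96  75  67  73]
 [ 70  79  83  76  69  73  78]
 [ 68  65  66  64  65  75  79]
 [ 67  64  60  62  67  76  83]]
[[119 138 149 147 127 104  88]
 [129 148 160 158 149 138 120]
 [137 153 162 157 154 147 129]
 [141 154 157 155 152 141 118]
 [126 134 139 143 141 129 105]
 [108 115 119 124 124 112  90]
 [100 103 105 108 112 102  88]]
(220.5, 327.5) 0.49752114083880083
(221, 328) 0.49605587926350087
(221.5, 328) 0.49506386841216515
```

```bash
python3 -c "
from station import *
print(sense()['time_s'],sense()['gripper_width']);print(finish_job())"
```

```text
26.4 0.09238240075936317
the job is handed in; nothing more can be done
None
```

I rolled the tin until its stripe faced up and drew the pusher back to the clip's line. I handed the job in at about 26 s, still holding the pusher.

**Tin:** I pinched it by its ends and rolled it about 83° on the cork in two strokes (45° and 38°), then released it. At the end of the first stroke the tool stood about 0.7 mm high, so the tin may have come up slightly before I pressed it back down. The checks on the stripe did not quite agree (90° is straight up):

| Check | Stripe angle |
|---|---|
| Gripper rotation added up | about 91° |
| Side camera | about 92° |
| Top camera | about 94–95° |

The stripe is probably 1–5° past straight up. I left it, because the difference was close to the measuring error.

**Pusher:** I pinched the paddle from above; the opening read about 8 mm, the paddle's thickness. The first pull stopped about 3.5 mm short against the spring, so I added 3.6 mm. The pusher's front face then stood at 0.4968 m along the lane direction. The clip read 0.4966 m in the side camera and 0.4969 m in the top camera. The white line itself was blurred and read roughly 0.496–0.498 m, so the match is good to about 1–2 mm. The pusher joint should be near 0.152. The grip still held at the end, with about 8 N on the wrist.

**Other things:** The lane tin looked in place in the last picture. I did not measure the canister, bowl and ladle again, but the arm was kept clear of them and the wrist showed no unexpected contact.

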